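# Load bar stock through the guide tubes and clamp it

## Task

Load the bar fixture: first slide its clamp fully open by the red grip, then feed every aluminium bar on the mat endwise through a guide tube of its own, straight in, until its nose is up against the end stop. When all the bars are home, slide the clamp shut until its sprung pads press firmly on every bar, and leave it so.

Things in the scene. Friction and masses are not known exactly. Their poses are not given: they have to be found in the camera images.
- fixture: Fixed blue and steel bar-loading fixture. Origin: underside of the base (12 mm high, own x -30 to +75, y -122 to +142 mm), amid the lanes. Own +x = feed direction, z up. Four square guide tubes (lanes 1 to 4 at own y -93, -31, +31, +93 mm), then open lanes with fixed jaws, then an end-stop wall across all (face at own x +55 mm, top 72 mm high). One bar a lane, any bar in any lane
- jaw (a joint): the clamp's sliding jaw, m: 0 fully open, 0.024 fully shut (hard stops). Shuts along the fixture's own -y, stays where left; takes about 7.5 N to move, plus the pads' springs. It starts part shut, its pads blocking the lanes (above about 0.007 they are in the bars' way). Pads begin to bear on bars at 0.009 to 0.013
- jaw_grip (a point): middle of the red grip on top of the sliding jaw: a block 18 mm wide along the fixture's own y, 32 mm along own x, 38 mm tall, its top 116 mm above the bench; nothing else nearby is that high. Frame parallel to the fixture's
- pad_1: sprung brass pad of lane 1, 22 x 20 mm face, carried by the sliding jaw (180 N/m, 13 mm of spring travel); presses the bar towards the fixture's own -y against the fixed jaw. Origin: centre of its face, at own x +25 mm of the fixture
- pad_2: sprung brass pad of lane 2, 22 x 20 mm face, carried by the sliding jaw (180 N/m, 13 mm of spring travel); presses the bar towards the fixture's own -y against the fixed jaw. Origin: centre of its face, at own x +25 mm of the fixture
- pad_3: sprung brass pad of lane 3, 22 x 20 mm face, carried by the sliding jaw (180 N/m, 13 mm of spring travel); presses the bar towards the fixture's own -y against the fixed jaw. Origin: centre of its face, at own x +25 mm of the fixture
- pad_4: sprung brass pad of lane 4, 22 x 20 mm face, carried by the sliding jaw (180 N/m, 13 mm of spring travel); presses the bar towards the fixture's own -y against the fixed jaw. Origin: centre of its face, at own x +25 mm of the fixture
- mouth_1 (a point): centre of the flared mouth (31 mm wide inside) of lane 1's guide tube, on the tube's axis, 50 mm above the bench; frame parallel to the fixture's (x = feed direction). The square bore, 18 x 18 mm, walls 3 mm, begins 10 mm farther on and is 60 mm long. The mouth overhangs the base plate
- home_1 (a point): where the centre of a bar lies when it is fully home in lane 1 on the tube's axis (the bar's nose touches the end stop; its last 75 mm stick out behind the mouth, 85 mm behind the square tube). Frame parallel to the fixture's
- mouth_2 (a point): centre of the flared mouth (31 mm wide inside) of lane 2's guide tube, on the tube's axis, 50 mm above the bench; frame parallel to the fixture's (x = feed direction). The square bore, 18 x 18 mm, walls 3 mm, begins 10 mm farther on and is 60 mm long. The mouth overhangs the base plate
- home_2 (a point): where the centre of a bar lies when it is fully home in lane 2 on the tube's axis (the bar's nose touches the end stop; its last 75 mm stick out behind the mouth, 85 mm behind the square tube). Frame parallel to the fixture's
- mouth_3 (a point): centre of the flared mouth (31 mm wide inside) of lane 3's guide tube, on the tube's axis, 50 mm above the bench; frame parallel to the fixture's (x = feed direction). The square bore, 18 x 18 mm, walls 3 mm, begins 10 mm farther on and is 60 mm long. The mouth overhangs the base plate
- home_3 (a point): where the centre of a bar lies when it is fully home in lane 3 on the tube's axis (the bar's nose touches the end stop; its last 75 mm stick out behind the mouth, 85 mm behind the square tube). Frame parallel to the fixture's
- mouth_4 (a point): centre of the flared mouth (31 mm wide inside) of lane 4's guide tube, on the tube's axis, 50 mm above the bench; frame parallel to the fixture's (x = feed direction). The square bore, 18 x 18 mm, walls 3 mm, begins 10 mm farther on and is 60 mm long. The mouth overhangs the base plate
- home_4 (a point): where the centre of a bar lies when it is fully home in lane 4 on the tube's axis (the bar's nose touches the end stop; its last 75 mm stick out behind the mouth, 85 mm behind the square tube). Frame parallel to the fixture's
- bar_1: square aluminium bar, 14 x 14 x 200 mm, 0.11 kg, lying on the black rubber mat (4 mm thick) at the start, or absent. Origin: its centre; own x along its length. Both ends are alike, either may go first
- bar_2: square aluminium bar, 14 x 14 x 200 mm, 0.11 kg, lying on the black rubber mat (4 mm thick) at the start, or absent. Origin: its centre; own x along its length. Both ends are alike, either may go first
- bar_3: square aluminium bar, 14 x 14 x 200 mm, 0.11 kg, lying on the black rubber mat (4 mm thick) at the start, or absent. Origin: its centre; own x along its length. Both ends are alike, either may go first
- bar_4: square aluminium bar, 14 x 14 x 200 mm, 0.11 kg, lying on the black rubber mat (4 mm thick) at the start, or absent. Origin: its centre; own x along its length. Both ends are alike, either may go first
Mind the look-alikes: they are no part of the job. Leave any blue look-alike of the bar_2 alone.

How it is judged (in metres and radians):
On the way, in this order (a step that is already met when the one before it is completed fails the run):
1. the clamp is slid fully open (value of joint jaw below 0.004 m), for 0.2 s.
2. every bar is fed through a tube, its nose up against the end stop (((distance between bar_1 and home_1 below 0.007 m and angle between the x axis of bar_1 and the x axis of fixture, either way round below 0.08 rad) or (distance between bar_1 and home_2 below 0.007 m and angle between the x axis of bar_1 and the x axis of fixture, either way round below 0.08 rad) or (distance between bar_1 and home_3 below 0.007 m and angle between the x axis of bar_1 and the x axis of fixture, either way round below 0.08 rad) or (distance between bar_1 and home_4 below 0.007 m and angle between the x axis of bar_1 and the x axis of fixture, either way round below 0.08 rad)) and ((distance between bar_2 and home_1 below 0.007 m and angle between the x axis of bar_2 and the x axis of fixture, either way round below 0.08 rad) or (distance between bar_2 and home_2 below 0.007 m and angle between the x axis of bar_2 and the x axis of fixture, either way round below 0.08 rad) or (distance between bar_2 and home_3 below 0.007 m and angle between the x axis of bar_2 and the x axis of fixture, either way round below 0.08 rad) or (distance between bar_2 and home_4 below 0.007 m and angle between the x axis of bar_2 and the x axis of fixture, either way round below 0.08 rad)) and ((distance between bar_3 and home_1 below 0.007 m and angle between the x axis of bar_3 and the x axis of fixture, either way round below 0.08 rad) or (distance between bar_3 and home_2 below 0.007 m and angle between the x axis of bar_3 and the x axis of fixture, either way round below 0.08 rad) or (distance between bar_3 and home_3 below 0.007 m and angle between the x axis of bar_3 and the x axis of fixture, either way round below 0.08 rad) or (distance between bar_3 and home_4 below 0.007 m and angle between the x axis of bar_3 and the x axis of fixture, either way round below 0.08 rad)) and ((distance between bar_4 and home_1 below 0.007 m and angle between the x axis of bar_4 and the x axis of fixture, either way round below 0.08 rad) or (distance between bar_4 and home_2 below 0.007 m and angle between the x axis of bar_4 and the x axis of fixture, either way round below 0.08 rad) or (distance between bar_4 and home_3 below 0.007 m and angle between the x axis of bar_4 and the x axis of fixture, either way round below 0.08 rad) or (distance between bar_4 and home_4 below 0.007 m and angle between the x axis of bar_4 and the x axis of fixture, either way round below 0.08 rad))), for 0.2 s.
3. the clamp is slid shut so that a sprung pad presses on every bar (contact force between any of pad_1, pad_2, pad_3, pad_4 and bar_1 above 0.5 N and contact force between any of pad_1, pad_2, pad_3, pad_4 and bar_2 above 0.5 N and contact force between any of pad_1, pad_2, pad_3, pad_4 and bar_3 above 0.5 N and contact force between any of pad_1, pad_2, pad_3, pad_4 and bar_4 above 0.5 N), for 0.2 s.
At the end, for the whole second after the job is handed in: each bar present is in its own guide tube, centre within 7 mm of that lane's home point, parallel to the feed direction within 0.08 rad; the jaw is shut (joint above 0.012; 0.017 or more is ample) and a pad presses on each bar with over 0.5 N; all at rest and let go (all of step 2 and all of step 3 and linear speed of each of bar_1, bar_2, bar_3, bar_4 below 0.02 m/s and value of joint jaw above 0.012 m); the robot touches nothing.
Of bar_1, bar_2, bar_3, bar_4 only 3 to 4 are there at a start; the rules pass over those that are not, and their reading is None.
At some moment in a run one of bar_1, bar_2, bar_3, bar_4 may be knocked a few centimetres aside while the robot is not near it.
Once in a run the grip may slacken for a moment while it holds something.
It also fails if it takes over 210 s, if anything falls off the work surface, if the arm or the gripper's body presses on something with over 40 N, if the wrist force passes 120 N, or if a joint passes its speed limit or range.

## Robot

A 6-joint arm with a two-finger parallel gripper is mounted at the origin on a cart in front of the work surface, level with it; the furniture and walls round the work are solid. World frame = base frame: x ahead of the robot, y to its left, z up, the work surface at z = 0. Lengths are in mm, angles in rad, forces in N, time in s.
With the tool pointing down it reaches from about 350 to 775 mm from the base axis. Payload 7.3 kg.
Tool frame: the origin (TCP) lies on the front face of the gripper's body, between the roots of the fingers; the fingertips stand 66 mm ahead of it and the grasp point (between the pads) lies 47 mm ahead of it (bot.tip_extent is the distance from the TCP to the fingertips, in mm); z points along the fingers, y is the line along which they close (so a half turn about z gives the same grasp; the last joint's range is limited). The gripper opens to 92 mm and grips with 3 to 60 N. Pads are 19 mm wide; open, the fingers measure 130 mm over their backs; the gripper's body (75 mm by 190 mm) begins 47 mm behind the grasp point.
Start: joints at [-1.353, 0.342, 1.524, -0, 1.275, -0.146], TCP at [186.832, -490.645, 292.241] pointing down, gripper open.
Joint ranges: [-2.53, 2.53], [-0.77, 2.02], [0.04, 2.7], [-1, 4.14], [0.28, 2.66], [-3.11, 3.11]. Speed limits (rad/s): [2.57, 2.57, 3.14, 3.14, 3.14, 3.14].

## Interface

Orientations are given as [roll, pitch, yaw] about the fixed x, y, z axes, in that order (R = Rz(yaw) Ry(pitch) Rx(roll)).
In Python, from plant import readout, viewer, order, bot gives the robot as it stands.
- The arm moves only by the shell command python3 -m creep 'ROWS'. ROWS is text: rows parted by semicolons, each of 7 numbers parted by spaces: the shift along the world's x, y, z in m, then the turn, a rotation vector about the world's x, y, z in rad, then the opening in per cent of the stroke, from 0 (shut) to 100 (fully open). A call has 1 to 8 rows; each row shifts and turns the commanded pose from where the row before left it; what a row does not reach is not made up. A row lasts 1/12 s, in which the tool goes at most 41.7 mm and 7.16 degrees, less where a joint would pass 70% of its speed; a pose out of reach is approached as far as the arm can. A call is refused whole if a number of a shift passes 0.0417 or a number of a turn 0.125, either way. A call with a gripper value outside its range is refused whole. The fingers move at their own pace and stop on an object; the grip force is fixed at half the most. Time passes only in rows, so rows that do not move let the fingers close. It gives the time, the measured TCP pose, the force, the opening and the grip force at its end, in the units of the state.
- readout.get_obs(): the state, without advancing time (a new reading comes with each control period).
- viewer.capture(name): name is "side" or "top"; returns the picture (400x640x3 uint8, red, green, blue); there is no depth.
- viewer.camera_info(name): a dict with "fx", "fy", "cx", "cy" (pixels), "D" ([k1, k2, p1, p2, k3] as OpenCV has them; the pictures are not rectified), "origin" and "rotation" of the camera in the world. Camera axes: x right, y up, looking along -z (the intrinsics and any distortion apply to the point x, -y, -z); pixel columns grow to the right and rows downward; lengths in mm; the calibration is good to about 2 mm. A picture is of the moment at which its call begins. camera_info takes no time and is no camera call.
- order.close_job(): hands the job in; it is judged then, once.
The state is a dict: "time": time; "joint_positions": joint angles; "dq": joint speeds; "tau": joint torques, N m; "tool_pos": TCP position; "tcp_rot": TCP orientation; "contact_force": force on the tool from outside, world axes, zero at the start; "moment": the same for the moment, N m; "grip_width": finger opening in mm; "finger_force": force on a finger pad.
Only numpy, scipy, OpenCV 4.12 (cv2) and the standard library are available. Lean on these libraries where they do the work, as an engineer would, in place of code of your own. Each camera call takes 0.05 s, during which the arm holds its last target. There are 200 camera calls.

## Working session

There is one attempt and no reset: what is moved stays moved. The work goes in short steps, Python scripts to look and compute and a shell command to move; the robot and the scene stay as the last step left them, time stands still between calls to the robot, and variables do not carry over. Pictures are saved under pics/ and viewed, at most 14 in all, crops included, and the job is handed in when it is done.

```bash
ls; mkdir -p pics
python3 - <<'E'
from plant import readout, viewer
import cv2
for n in("top","side"):
    im=viewer.capture(n); cv2.imwrite(f"pics/{n}0.png",im[:,:,::-1]); print(viewer.camera_info(n))
print(readout.get_obs())
E
```

```text
pics
{'fx': 366.09563086946497, 'fy': 366.09563086946497, 'cx': 323.81884112175374, 'cy': 194.33487731668185, 'D': array([0.0060079, 0.       , 0.       , 0.       , 0.       ]), 'origin': array([573.82510838, 115.45379198, 948.84942547]), 'rotation': array([ 0.04677308,  0.02328931, -1.57497602])}
{'fx': 412.48943661172086, 'fy': 412.48943661172086, 'cx': 316.45267488031624, 'cy': 198.24610308852414, 'D': array([-0.04439113,  0.        ,  0.        ,  0.        ,  0.        ]), 'origin': array([438.12386972, 985.0415097 , 421.23900708]), 'rotation': array([ 1.22073481, -0.01600341, -2.9263181 ])}
{'time': 0.1, 'joint_positions': array([-1.35298996e+00,  3.42666001e-01,  1.52491948e+00,  2.10535967e-05,
        1.27542544e+00, -1.46012805e-01]), 'dq': array([-0.00101897, -0.00087914, -0.00385057,  0.00078247,  0.00046871,
        0.00157262]), 'tau': array([ 1.41642671e-03, -4.32007778e+01, -2.44693887e+01,  7.18870014e-02,
        5.25766995e-02, -4.58388502e-05]), 'tool_pos': array([ 186.77779646, -490.35438059,  291.60838459]), 'tcp_rot': array([-3.14019241e+00, -2.26269169e-04,  3.63812869e-01]), 'contact_force': array([ 0.01975718,  0.41741415, -0.22569101]), 'moment': array([ 0.03221164, -0.03597288, -0.01732929]), 'finger_force': 0.0, 'grip_width': 92.06711514488788}
```

View pics/top0.png

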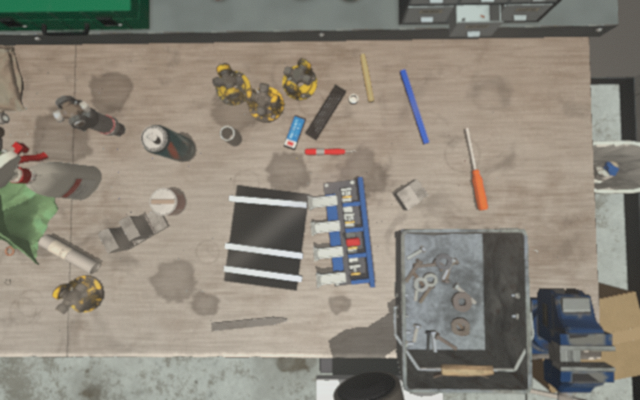

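View pics/side0.png

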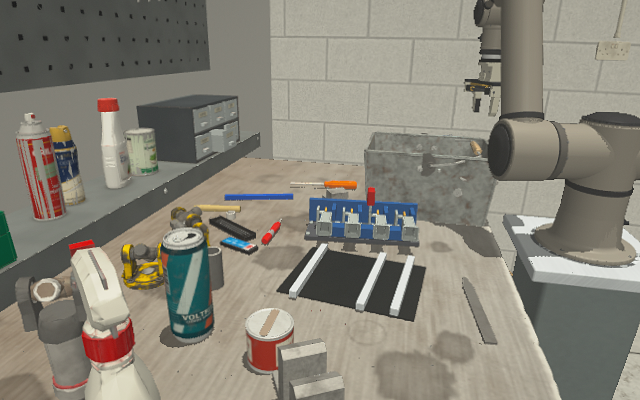

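The top view shows three white bars at (268,201), (263,251) and (262,274). The fixture is at (345,230), feeding to the right, with its red grip at (352,243).
Possible confusions: the blue bar (413,105), yellow stick (366,78), file (250,323), grey roll (70,253) and red pen (325,152). The three silver bars on the mat fit the description, and one bar is absent.

```bash
cat > h.py <<'E'
import numpy as np, cv2
from scipy.spatial.transform import Rotation as R
from plant import readout, viewer
def cap(n): return viewer.capture(n)[:,:,::-1].copy()
def ray(n,uv):
    c=viewer.camera_info(n); K=np.array([[c['fx'],0,c['cx']],[0,c['fy'],c['cy']],[0,0,1]])
    p=cv2.undistortPoints(np.array(uv,float).reshape(-1,1,2),K,c['D']).reshape(-1,2)
    d=np.c_[p[:,0],-p[:,1],-np.ones(len(p))]
    return c['origin'],R.from_euler('xyz',c['rotation']).apply(d)
def onz(n,uv,z):
    o,d=ray(n,uv); return o+d*((z-o[2])/d[:,2])[:,None]
def proj(n,P):
    c=viewer.camera_info(n); K=np.array([[c['fx'],0,c['cx']],[0,c['fy'],c['cy']],[0,0,1]])
    q=R.from_euler('xyz',c['rotation']).inv().apply(np.atleast_2d(P)-c['origin'])*[1,-1,-1]
    return cv2.projectPoints(q,np.zeros(3),np.zeros(3),K,c['D'])[0].reshape(-1,2)
def bars(im,z=18,box=(215,180,312,295)):
    x0,y0,x1,y1=box; m=np.zeros(im.shape[:2],np.uint8)
    h=cv2.cvtColor(im,cv2.COLOR_BGR2HSV); m[y0:y1,x0:x1]=((h[...,2]>165)&(h[...,1]<40))[y0:y1,x0:x1]*255
    out=[]
    for c in cv2.findContours(m,0,1)[0]:
        if cv2.contourArea(c)<150: continue
        (u,v),s,a=cv2.minAreaRect(c)
        b=cv2.boxPoints(((u,v),s,a)); b=b[np.argsort(b[:,0])]
        e=onz('top',[b[:2].mean(0),b[2:].mean(0)],z)
        d=e[1]-e[0]; out.append((e.mean(0).round(1),np.hypot(*d[:2]).round(0),np.degrees(np.arctan2(d[1],d[0])).round(2),(u,v)))
    return out
def st():
    o=readout.get_obs(); print(o['time'],o['tool_pos'].round(1),o['tcp_rot'].round(4),o['contact_force'].round(1),o['grip_width'].round(1),round(o['finger_force'],1),o['joint_positions'].round(2))
E
python3 - <<'E'
from h import *
t=cv2.imread('pics/top0.png')
for b in bars(t): print(b)
h=cv2.cvtColor(t,cv2.COLOR_BGR2HSV)
m=((h[...,0]>100)&(h[...,0]<125)&(h[...,1]>120)); mm=np.zeros_like(t[...,0]); mm[170:295,310:385]=m[170:295,310:385]*255
ys,xs=np.nonzero(mm); r=cv2.minAreaRect(np.c_[xs,ys].astype(np.float32)); print('blue',r,cv2.boxPoints(r).tolist())
r=((h[...,0]<8)|(h[...,0]>172))&(h[...,1]>150); rr=np.zeros_like(mm); rr[200:280,320:380]=r[200:280,320:380]*255
ys,xs=np.nonzero(rr); print('red',xs.min(),xs.max(),ys.min(),ys.max(),xs.mean(),ys.mean(),onz('top',[[xs.mean(),ys.mean()]],110))
a=cv2.resize(t[170:295,300:385],None,fx=4.6,fy=4.6,interpolation=cv2.INTER_CUBIC)
s=cv2.imread('pics/side0.png'); b=cv2.resize(s[180:255,298:428],None,fx=3,fy=4.6*125/75*.8,interpolation=cv2.INTER_CUBIC)
cv2.imwrite('pics/c1.png',a); cv2.imwrite('pics/c2.png',cv2.resize(s[180:330,270:435],None,fx=3.9,fy=3.9,interpolation=cv2.INTER_CUBIC))
E
```

```text
(array([377.8, 329.7,  18. ]), np.float64(167.0), np.float64(-95.9), (247.99453735351562, 289.55206298828125))
(array([498.4, 292.3,  18. ]), np.float64(245.0), np.float64(-90.15), (263.0, 241.5))
blue ((348.69427490234375, 233.40972900390625), (107.78357696533203, 37.41826629638672), 83.51692199707031) [[324.0198974609375, 181.97500610351562], [361.1988525390625, 177.7501220703125], [373.36865234375, 284.8444519042969], [336.189697265625, 289.0693359375]]
red 347 358 239 245 352.46666666666664 241.72 [[504.86174694  70.05512677 110.        ]]
```

View pics/c1.png

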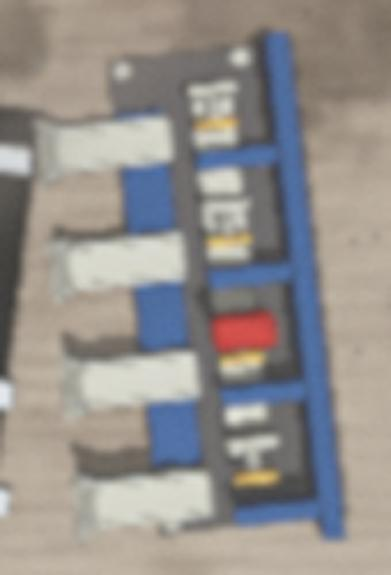

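View pics/c2.png

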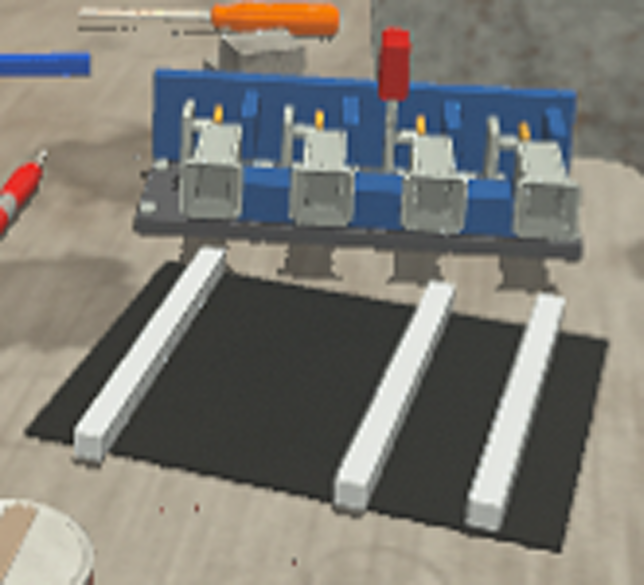

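The crops confirm three white bars in front of lanes 4, 2 and 1, and lane 3 is unfilled. The red grip sits at crop (245,332), with the brass pads beside the jaws. Next I measure accurately.

```bash
sed -i "s/h\[...,2\]>165)&(h\[...,1\]<40)/h[...,2]>185)\&(h[...,1]<28)/" h.py
python3 - <<'E'
from h import *
t=cv2.imread('pics/top0.png')
for b in bars(t): print(b)
h=cv2.cvtColor(t,cv2.COLOR_BGR2HSV)
for p in [(320,202),(312,202),(325,252),(345,190),(268,201),(262,274),(225,240)]: print(p,h[p[1],p[0]])
m=np.zeros_like(t[...,0]); m[185:290,305:350]=((h[...,2]>140)&(h[...,1]<32))[185:290,305:350]*255
m=cv2.morphologyEx(m,cv2.MORPH_OPEN,np.ones((3,3)))
for c in cv2.findContours(m,0,1)[0]:
    if cv2.contourArea(c)>80:
        r=cv2.minAreaRect(c);b=cv2.boxPoints(r); print(r,b.round(1).tolist(),onz('top',[r[0]],62).round(1))
# wall: blue strip edges per row
for v in range(185,285,12):
    w=(h[v,355:385,0]>100)&(h[v,355:385,0]<125)&(h[v,355:385,1]>120); k=np.nonzero(w)[0]+355; print(v,k.min(),k.max())
E
```

```text
(array([417.8, 293.7,  18. ]), np.float64(200.0), np.float64(-98.38), (262.2908935546875, 273.5432434082031))
(array([475.6, 292. ,  18. ]), np.float64(201.0), np.float64(-97.57), (263.0611877441406, 250.53749084472656))
(array([599.9, 282.5,  18. ]), np.float64(196.0), np.float64(-95.78), (266.948974609375, 201.52732849121094))
(320, 202) [ 30  15 208]
(312, 202) [ 25  15 184]
(325, 252) [ 33  12 218]
(345, 190) [ 30  13 182]
(268, 201) [ 75   4 230]
(262, 274) [ 80   3 229]
(225, 240) [ 17  42 177]
((330.7370910644531, 279.2393493652344), (13.225868225097656, 30.812955856323242), 84.5596694946289) [[314.79998779296875, 274.1000061035156], [345.3999938964844, 271.20001220703125], [346.70001220703125, 284.3999938964844], [316.0, 287.29998779296875]] [[411.5 120.2  62. ]]
((327.9517517089844, 252.92068481445312), (12.290731430053711, 30.477693557739258), 85.2363510131836) [[312.29998779296875, 248.10000610351562], [342.6000061035156, 245.5], [343.6000061035156, 257.79998779296875], [313.29998779296875, 260.29998779296875]] [[474.2 126.6  62. ]]
((325.2322998046875, 227.02056884765625), (12.348136901855469, 30.06502914428711), 85.60128784179688) [[309.79998779296875, 222.0], [339.70001220703125, 219.6999969482422], [340.70001220703125, 232.0], [310.70001220703125, 234.3000030517578]] [[536.4 132.9  62. ]]
((322.47833251953125, 201.9800567626953), (13.155251502990723, 29.43279457092285), 87.61405944824219) [[307.5, 196.0], [336.8999938964844, 194.8000030517578], [337.5, 207.89999389648438], [308.0, 209.1999969482422]] [[596.9 139.3  62. ]]
185 360 361
197 361 363
209 362 364
221 363 366
233 365 367
245 366 368
257 368 370
269 369 371
281 355 372
```

```bash
python3 -m creep '0 0 0.035 0 0 0 50;0 0 0.035 0 0 0 50;0 0 0.03 0 0 0 50;0.0195 0.034 0 0 0 0.082 50;0.0195 0.034 0 0 0 0.082 50;0.0195 0.034 0 0 0 0.082 50;0.0195 0.034 0 0 0 0.082 50;0.0195 0.034 0 0 0 0.082 50'; python3 -m creep '0.0195 0.034 0 0 0 0.082 50;0.0195 0.034 0 0 0 0.082 50;0.0195 0.034 0 0 0 0.082 50;0.0195 0.034 0 0 0 0.082 50;0.0195 0.034 0 0 0 0.082 50;0.0195 0.034 0 0 0 0.082 50;0.0195 0.034 0 0 0 0.082 50;0.0195 0.034 0 0 0 0.082 50'; python3 -c "
from h import *
st()"
```

```text
time: 0.77
tool_pos: [284.7, -318.9, 391.9]
tcp_rot: [-3.141, -0.0, 0.777]
contact_force: [0.6, -0.5, -0.5]
grip_width: 46.8
finger_force: 0.0
time: 1.43
tool_pos: [440.7, -46.6, 392.1]
tcp_rot: [-3.142, 0.0, 1.434]
contact_force: [0.6, -1.0, 0.1]
grip_width: 45.7
finger_force: 0.0Traceback (most recent call last):
  File "<string>", line 3, in <module>
    st()
    ~~^^
  File "h.py", line 28, in st
    o=readout.get_obs(); print(o['time'],o['tool_pos'].round(1),o['tcp_rot'].round(4),o['contact_force'].round(1),o['grip_width'].round(1),round(o['finger_force'],1),o['joint_positions'].round(2))
                                                                                                                  ^^^^^^^^^^^^^^^^^^^^^
AttributeError: 'float' object has no attribute 'round'
```

```bash
sed -i "s/o\['grip_width'\].round(1)/round(float(o['grip_width']),1)/" h.py; python3 -m creep '0.016 0.029 0 0 0 0.06 50;0.016 0.029 0 0 0 0.06 50;0.016 0.029 0 0 0 0.06 50;0.016 0.029 0 0 0 0.06 50;0 0 -0.04 0 0 0 50;0 0 -0.04 0 0 0 50;0 0 -0.04 0 0 0 50;0 0 -0.04 0 0 0 50'; python3 -m creep '0 0 -0.03 0 0 0 50;0 0 0 0 0 0 50;0 0 0 0 0 0 50';python3 - <<'E'
from h import *
st(); a=cap('side'); cv2.imwrite('pics/s1.png',cv2.resize(a[130:260,290:440],None,fx=4,fy=4,interpolation=2))
E
```

```text
time: 2.1
tool_pos: [503.8, 67.8, 230.4]
tcp_rot: [3.141, 0.0, 1.671]
contact_force: [1.2, -0.8, -0.6]
grip_width: 46.0
finger_force: 0.0
time: 2.35
tool_pos: [503.8, 67.3, 201.5]
tcp_rot: [-3.138, -0.0, 1.67]
contact_force: [1.0, -0.6, 1.2]
grip_width: 45.9
finger_force: 0.0
2.35 [503.8  67.3 201.5] [-3.1382e+00 -4.0000e-04  1.6697e+00] [ 1.  -0.6  1.2] 45.9 0.0 [-0.02  0.41  1.7   0.    1.04 -0.12]
```

View pics/s1.png

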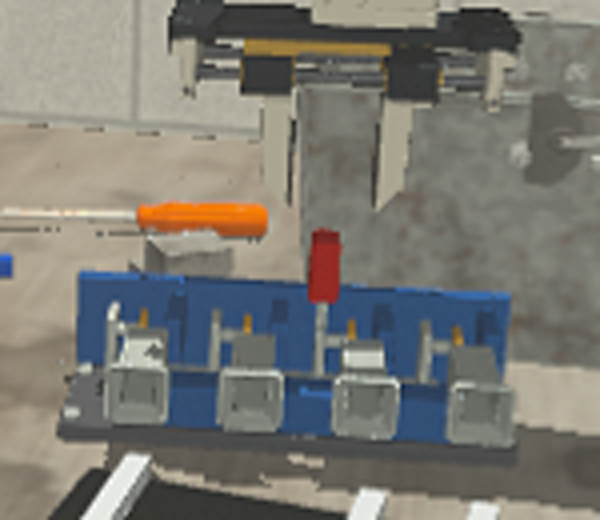

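The fingers, at crop x 280 and 392, straddle the red grip at (325,265). I'll descend and close.

```bash
python3 -m creep '0.001 0.002 -0.026 0 0 0 50;0 0 -0.026 0 0 0 50;0 0 0 0 0 0 50;0 0 0 0 0 0 0;0 0 0 0 0 0 0;0 0 0 0 0 0 0;0 0 0 0 0 0 0;0 0 0 0 0 0 0'; python3 -m creep '0.004 0.0004 0 0 0 0 0;0.004 0.0004 0 0 0 0 0;0.004 0.0004 0 0 0 0 0;0 0 0 0 0 0 0'
```

```text
time: 3.07
tool_pos: [505.1, 69.3, 151.5]
tcp_rot: [3.141, 0.0, 1.67]
contact_force: [-0.4, -1.1, 11.5]
grip_width: 17.5
finger_force: 30.0
time: 3.4
tool_pos: [517.1, 70.5, 151.5]
tcp_rot: [-3.141, 0.0, 1.67]
contact_force: [-5.1, -0.4, 8.5]
grip_width: 17.8
finger_force: 30.0
```

```bash
python3 -m creep '0.003 0.0003 0.001 0 0 0 0;0.003 0.0003 0 0 0 0 0;0 0 0 0 0 0 0'; python3 -m creep '0.003 0.0003 0 0 0 0 0;0.002 0.0002 0 0 0 0 0;0 0 0 0 0 0 0'
```

```text
time: 3.65
tool_pos: [520.6, 70.9, 151.4]
tcp_rot: [-3.134, 0.0, 1.671]
contact_force: [-12.2, -2.7, 8.0]
grip_width: 17.8
finger_force: 30.0
time: 3.9
tool_pos: [521.3, 71.0, 151.2]
tcp_rot: [-3.123, 0.0, 1.671]
contact_force: [-29.4, -5.8, 21.2]
grip_width: 17.5
finger_force: 30.1
```

```bash
python3 -m creep '-0.004 -0.0004 0 0 0 0 0;0 0 0 0 0 0 50;0 0 0 0 0 0 50;0 0 0 0 0 0 50;0 0 0.04 0 0 0 50;0 0 0.04 0 0 0 50'; python3 -m creep '0.012 0.0375 0 0 0 -0.03 50;0.012 0.0375 0 0 0 -0.03 50;0.012 0.0375 0 0 0 -0.03 50;0.012 0.0375 0 0 0 -0.03 50;0.012 0.0375 0 0 0 -0.03 50;0.012 0.0375 0 0 0 -0.03 50;0.012 0.0375 0 0 0 -0.02 50;0 0 0 0 0 0 50'
python3 - <<'E'
from h import *
st(); t=cap('top'); cv2.imwrite('pics/t1.png',t)
for b in bars(t): print(b)
h=cv2.cvtColor(t,cv2.COLOR_BGR2HSV)
r=((h[...,0]<8)|(h[...,0]>172))&(h[...,1]>150); rr=np.zeros_like(t[...,0]); rr[200:280,320:380]=r[200:280,320:380]*255
ys,xs=np.nonzero(rr); print('red',onz('top',[[xs.mean(),ys.mean()]],110))
E
```

```text
time: 4.4
tool_pos: [523.6, 71.3, 230.5]
tcp_rot: [-3.137, -0.001, 1.67]
contact_force: [0.9, -0.5, -0.7]
grip_width: 44.3
finger_force: 0.0
time: 5.07
tool_pos: [608.8, 340.6, 230.0]
tcp_rot: [3.141, -0.003, 1.474]
contact_force: [-0.4, -0.3, 0.0]
grip_width: 45.5
finger_force: 0.0
5.0667 [608.8 340.6 230. ] [ 3.1406 -0.0033  1.4737] [-0.4 -0.3  0. ] 45.5 0.0 [0.4  0.71 1.07 0.   1.36 0.5 ]
red [[520.70983313  71.45186226 110.        ]]
```

View pics/t1.png

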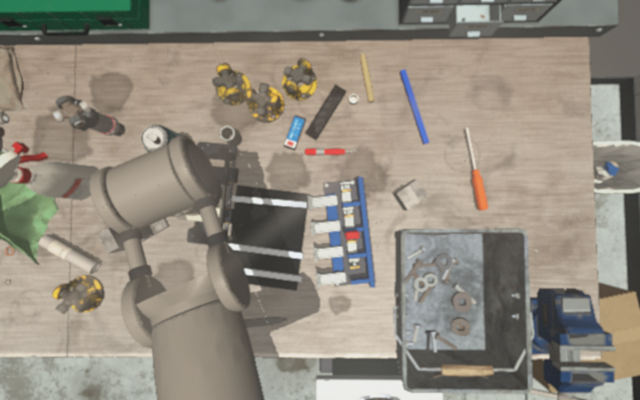

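The jaw is open (grip at (352,236)) and the bars are unmoved; bar A still ends at (305,204). Now I grasp bar A.

```bash
python3 -m creep '-0.004 -0.0085 -0.035 0 0 0 50;0 0 -0.04 0 0 0 50;0 0 -0.04 0 0 0 50;0 0 -0.03 0 0 0 50;0 0 -0.012 0 0 0 50;0 0 0 0 0 0 50'; python3 -m creep '0 0 0 0 0 0 0;0 0 0 0 0 0 0;0 0 0 0 0 0 0;0 0 0 0 0 0 0;0 0 0 0 0 0 0'
```

```text
time: 5.62
tool_pos: [603.4, 323.9, 72.5]
tcp_rot: [-3.138, 0.002, 1.469]
contact_force: [1.2, -0.9, 1.0]
grip_width: 45.9
finger_force: 0.0
time: 6.03
tool_pos: [604.7, 325.3, 75.1]
tcp_rot: [3.14, -0.001, 1.47]
contact_force: [-0.3, 0.2, -0.1]
grip_width: 16.9
finger_force: 0.0
```

```bash
python3 -m creep '0 0.006 -0.0025 0 0 0 30;0 0 0 0 0 0 30;0 0 0 0 0 0 0;0 0 0 0 0 0 0;0 0 0 0 0 0 0;0 0 0 0 0 0 0;0 0 0 0 0 0 0;0 0 0 0 0 0 0'
```

```text
time: 6.7
tool_pos: [604.3, 331.2, 71.7]
tcp_rot: [-3.142, 0.0, 1.47]
contact_force: [-0.1, 0.7, -1.0]
grip_width: 13.5
finger_force: 30.0
```

```bash
python3 -m creep '0 0.005 0.02 0 0 0 0;0 0.005 0.019 0 0 0 0;-0.007 0 0 0 0 0.05 0;-0.007 0 0 0 0 0.05 0;-0.007 0 0 0 0 0.052 0;-0.007 0 0 0 0 0.052 0;0 0 0 0 0 0 0;0 0 0 0 0 0 0'
cat >> h.py <<'E'
Y=np.array([.9947,.1025]);X=np.array([.1025,-.9947]);O=np.array([507.8,94.9])
def own(p): q=np.asarray(p)[:2]-O; return np.array([q@X,q@Y]).round(1)
def held(v0,v1,u0=215,u1=308,z=57,name='x',th=150):
    t=cap('top'); cv2.imwrite(f'pics/{name}.png',t); h=cv2.cvtColor(t,cv2.COLOR_BGR2HSV); m=np.zeros_like(t[...,0])
    m[v0:v1,u0:u1]=((h[...,2]>th)&(h[...,1]<30))[v0:v1,u0:u1]*255
    c=max(cv2.findContours(m,0,1)[0],key=cv2.contourArea); r=cv2.minAreaRect(c); b=cv2.boxPoints(r); b=b[np.argsort(b[:,0])]
    e=onz('top',[b[:2].mean(0),b[2:].mean(0)],z); d=e[1]-e[0]
    print(r,'tail',own(e[0]),'nose',own(e[1]),'angle off feed deg',np.degrees(np.arctan2(d[1],d[0]))+84.12); st()
E
python3 - <<'E'
from h import *
held(180,225,name='a1')
a=cv2.imread('pics/a1.png')[150:300,200:400]; s=cap('side')[150:320,250:450]
cv2.imwrite('pics/a1c.png',np.hstack([cv2.resize(a,(400,300),interpolation=2),cv2.resize(s,(400,340),interpolation=2)[:300]]))
E
```

```text
time: 7.37
tool_pos: [576.3, 341.3, 110.8]
tcp_rot: [3.141, 0.0, 1.673]
contact_force: [0.6, 0.8, -0.7]
grip_width: 13.5
finger_force: 30.0
((274.51220703125, 206.6097412109375), (6.405029773712158, 53.66973114013672), 83.6598129272461) tail [-218.7   94.4] nose [-87.2  94.9] angle off feed deg 0.18147856183914257
7.4167 [576.6 341.2 110.8] [ 3.1411e+00 -1.0000e-04  1.6721e+00] [-0.5  0.2 -1. ] 13.4 30.0 [ 0.42  0.77  1.29 -0.    1.07  0.32]
```

View pics/a1c.png

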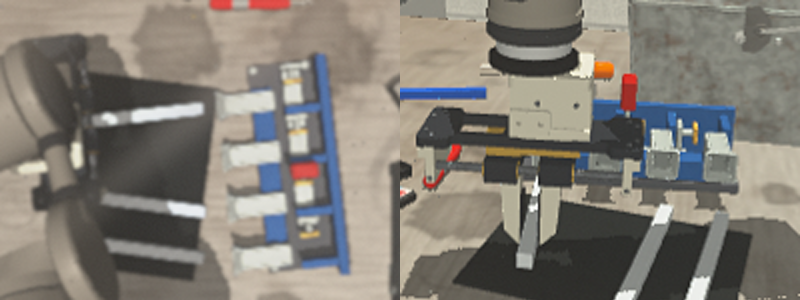

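```bash
python3 -m creep '0.0005 -0.0149 0 0 0 0 0;0.0015 -0.0149 0 0 0 0 0;0.0015 -0.0149 0 0 0 0 0;0 0 0 0 0 0 0'; python3 -m creep '0.002 -0.0199 0 0 0 0 0;0.002 -0.0199 0 0 0 0 0;0 0 0 0 0 0 0'
```

```text
time: 7.8
tool_pos: [580.6, 292.6, 110.6]
tcp_rot: [-3.141, 0.001, 1.67]
contact_force: [-0.5, 0.0, -0.8]
grip_width: 13.7
finger_force: 30.0
time: 8.05
tool_pos: [584.6, 252.9, 110.8]
tcp_rot: [-3.141, 0.001, 1.67]
contact_force: [1.3, -0.3, -1.6]
grip_width: 13.8
finger_force: 3.0
```

```bash
python3 -m creep '0 0 0 0 0 0 0;0 0 0 0 0 0 0;0 0 0 0 0 0 0;0 0 0 0 0 0 0'; python3 -m creep '0 0 0 0 0 0 0;0 0 0 0 0 0 0;0 0 0 0 0 0 0;0 0 0 0 0 0 0'
python3 - <<'E'
from h import *
s=cap('side')[150:320,280:440]
cv2.imwrite('pics/a2c.png',cv2.resize(s,None,fx=3.5,fy=3.5,interpolation=2))
E
```

```text
time: 8.38
tool_pos: [583.8, 257.5, 110.8]
tcp_rot: [3.141, -0.0, 1.675]
contact_force: [-0.4, -0.8, -0.8]
grip_width: 13.8
finger_force: 30.0
time: 8.72
tool_pos: [583.8, 257.1, 110.8]
tcp_rot: [3.141, -0.0, 1.674]
contact_force: [1.2, 1.2, -1.5]
grip_width: 13.6
finger_force: 30.0
```

View pics/a2c.png

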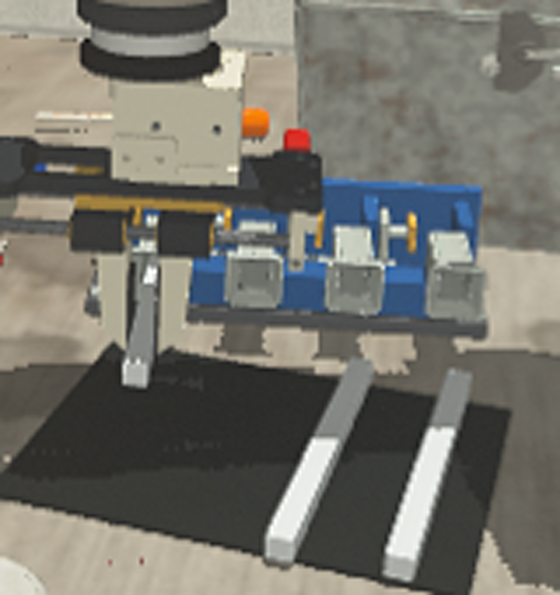

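The slackening passed with the bar supported in the tube, and the grip is back to 30 N. I'll go on feeding.

```bash
python3 -m creep '0.002 -0.0199 0 0 0 0 0;0.002 -0.0199 0 0 0 0 0;0 0 0 0 0 0 0;0 0 0 0 0 0 0'; python3 -m creep '0.0006 -0.006 0 0 0 0 0;0.0006 -0.006 0 0 0 0 0;0 0 0 0 0 0 0;0 0 0 0 0 0 0'
```

```text
time: 9.1
tool_pos: [588.2, 216.2, 110.8]
tcp_rot: [3.141, 0.0, 1.672]
contact_force: [1.0, -0.5, -1.6]
grip_width: 13.6
finger_force: 30.0
time: 9.43
tool_pos: [589.3, 204.8, 110.8]
tcp_rot: [3.141, 0.0, 1.674]
contact_force: [3.0, 0.3, -0.7]
grip_width: 13.6
finger_force: 30.0
```

```bash
python3 -m creep '0.0002 -0.003 0 0 0 0 0;0.0002 -0.002 0 0 0 0 0;0 0 0 0 0 0 0'; python3 -m creep '0.0002 -0.002 0 0 0 0 0;0.0002 -0.002 0 0 0 0 0;0 0 0 0 0 0 0'
```

```text
time: 9.68
tool_pos: [589.7, 200.0, 110.9]
tcp_rot: [3.141, -0.0, 1.674]
contact_force: [3.5, 1.3, -0.0]
grip_width: 13.6
finger_force: 30.0
time: 9.93
tool_pos: [589.8, 199.0, 111.0]
tcp_rot: [3.14, -0.005, 1.674]
contact_force: [1.9, 15.0, -1.7]
grip_width: 13.6
finger_force: 30.0
```

```bash
python3 -m creep '0 0.002 0 0 0 0 0;0 0 0 0 0 0 30;0 0 0 0 0 0 30;0 0 0 0 0 0 30;0 0 0.035 0 0 0 30;0 0 0.035 0 0 0 30;0 0 0.035 0 0 0 30;0 0 0 0 0 0 30'; python3 -m creep '-0.022 0.028 0 0 0 -0.047 45;-0.022 0.028 0 0 0 -0.047 45;-0.022 0.028 0 0 0 -0.047 45;-0.022 0.028 0 0 0 -0.047 45;-0.019 0.028 0 0 0 -0.047 45;0 0 0 0 0 0 45'
python3 - <<'E'
from h import *
s=cap('side'); cv2.imwrite('pics/b0.png',s); h=cv2.cvtColor(s,cv2.COLOR_BGR2HSV)
m=((h[...,2]>95)&(h[...,1]<30)).astype(np.uint8)*255; m[:236]=0; m[340:]=0; m[:,:320]=0; m[:,425:]=0
for c in cv2.findContours(m,0,1)[0]:
    if cv2.contourArea(c)>150: 
        r=cv2.minAreaRect(c);b=cv2.boxPoints(r);b=b[np.argsort(b[:,1])]; e=onz('side',[b[:2].mean(0),b[2:].mean(0)],14); d=e[0]-e[1]
        print(r[0],e.mean(0).round(1),np.hypot(*d[:2]),np.degrees(np.arctan2(d[1],d[0])))
held(190,212,u0=240,name='b0t',th=120)
cv2.imwrite('pics/b0c.png',np.hstack([cv2.resize(cv2.imread('pics/b0t.png')[150:300,200:400],(400,300)),cv2.resize(s[170:320,270:450],(400,333))[:300]]))
E
```

```text
time: 10.6
tool_pos: [592.4, 198.1, 223.4]
tcp_rot: [3.13, -0.001, 1.673]
contact_force: [1.0, 0.8, 1.0]
grip_width: 27.6
finger_force: 0.0
time: 11.1
tool_pos: [479.1, 341.7, 215.6]
tcp_rot: [-3.139, -0.001, 1.441]
contact_force: [0.6, 0.0, -1.3]
grip_width: 41.2
finger_force: 0.0
(401.7812194824219, 284.93341064453125) [416.5 294.6  14. ] 222.9706933580721 -97.3046138660448
(371.1466979980469, 279.5316162109375) [473.4 287.   14. ] 238.8836128444142 -96.63659729278521
((292.804443359375, 205.41604614257812), (10.603918075561523, 32.376853942871094), 74.57783508300781) tail [-147.1   86.4] nose [-69.   99.1] angle off feed deg 9.260157506241626
11.2 [482.  338.5 215.6] [-3.1414e+00  8.0000e-04  1.4416e+00] [ 0.2 -1.  -0.9] 41.3 0.0 [ 0.48  0.53  1.45 -0.    1.17  0.61]
```

View pics/b0c.png

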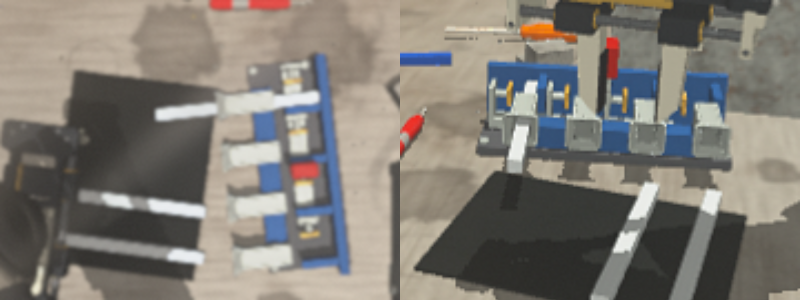

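Bar A lies home in lane 4 (tail at -147), and bars B and C are unmoved. Now bar B.

```bash
python3 -m creep '0 0.003 -0.04 0 0 0 45;0 0 -0.04 0 0 0 45;0 0 -0.035 0 0 0 45;0 0 -0.022 0 0 0 45;0 0 -0.0065 0 0 0 45;0 0 0 0 0 0 45;0 0 0 0 0 0 0;0 0 0 0 0 0 0'; python3 -m creep '0 0 0 0 0 0 0;0 0 0 0 0 0 0;0 0 0 0 0 0 0;0 0 0 0 0 0 0;0 0 0 0 0 0 0'
```

```text
time: 11.87
tool_pos: [483.9, 340.2, 72.8]
tcp_rot: [3.14, -0.0, 1.438]
contact_force: [0.4, 0.2, -0.1]
grip_width: 32.3
finger_force: 0.0
time: 12.28
tool_pos: [483.0, 340.9, 72.6]
tcp_rot: [3.141, -0.0, 1.439]
contact_force: [-0.4, -1.3, 3.5]
grip_width: 13.3
finger_force: 30.0
```

```bash
python3 -m creep '0 0 0.02 0 0 0 0;0 0 0.019 0 0 0 0;-0.0077 -0.0026 0 0 0 0.0587 0;-0.0077 -0.0026 0 0 0 0.0587 0;-0.0077 -0.0026 0 0 0 0.0587 0;-0.0077 -0.0026 0 0 0 0.0587 0;0 0 0 0 0 0 0;0 0 0 0 0 0 0'
python3 - <<'E'
from h import *
held(242,268,name='b1',th=190)
E
```

```text
time: 12.95
tool_pos: [451.9, 330.7, 111.2]
tcp_rot: [3.142, -0.0, 1.672]
contact_force: [0.3, -0.2, -1.8]
grip_width: 13.6
finger_force: 30.0
((289.48626708984375, 257.3345031738281), (5.564047336578369, 33.13514709472656), 85.2363510131836) tail [-169.2  -30.7] nose [-88.8 -32.4] angle off feed deg -1.2457990432536548
13.0 [452.4 330.8 111.3] [ 3.1410e+00 -2.0000e-04  1.6719e+00] [-0.3  0.5 -1. ] 13.7 30.0 [ 0.49  0.61  1.64 -0.    0.89  0.39]
```

Aligned, with the nose at -89, y -32. Feeding about 144 mm.

```bash
python3 -m creep '0.0025 -0.0149 0 0 0 0 0;0.0015 -0.0149 0 0 0 0 0;0.0015 -0.0149 0 0 0 0 0;0 0 0 0 0 0 0'; python3 -m creep '0.002 -0.0199 0 0 0 0 0;0.002 -0.0199 0 0 0 0 0;0.002 -0.0199 0 0 0 0 0;0 0 0 0 0 0 0'; python3 -m creep '0.002 -0.0199 0 0 0 0 0;0.0006 -0.006 0 0 0 0 0;0 0 0 0 0 0 0;0 0 0 0 0 0 0'
```

```text
time: 13.33
tool_pos: [458.2, 284.1, 111.1]
tcp_rot: [-3.141, 0.001, 1.671]
contact_force: [-0.3, -0.1, -1.1]
grip_width: 13.9
finger_force: 30.0
time: 13.67
tool_pos: [464.2, 224.2, 111.2]
tcp_rot: [-3.141, 0.001, 1.67]
contact_force: [0.2, -0.2, -1.4]
grip_width: 13.3
finger_force: 30.0
time: 14.0
tool_pos: [466.5, 200.8, 111.3]
tcp_rot: [3.141, -0.0, 1.672]
contact_force: [-0.7, -0.2, -0.8]
grip_width: 13.6
finger_force: 30.0
```

```bash
python3 -m creep '0.0005 -0.005 0 0 0 0 0;0.0004 -0.004 0 0 0 0 0;0 0 0 0 0 0 0;0 0 0 0 0 0 0'; python3 -m creep '0.0002 -0.0025 0 0 0 0 0;0.0002 -0.0025 0 0 0 0 0;0 0 0 0 0 0 0'
```

```text
time: 14.33
tool_pos: [467.0, 191.3, 111.2]
tcp_rot: [3.142, -0.0, 1.673]
contact_force: [0.3, -0.2, -1.6]
grip_width: 13.6
finger_force: 30.0
time: 14.58
tool_pos: [467.5, 186.4, 111.3]
tcp_rot: [3.141, -0.001, 1.673]
contact_force: [-0.1, 3.0, -1.6]
grip_width: 13.8
finger_force: 30.0
```

```bash
python3 -m creep '0.0002 -0.0025 0 0 0 0 0;0 0 0 0 0 0 0;0 0 0 0 0 0 0'
```

```text
time: 14.83
tool_pos: [467.6, 186.1, 111.6]
tcp_rot: [3.14, -0.004, 1.672]
contact_force: [-1.3, 16.0, 0.1]
grip_width: 13.5
finger_force: 30.0
```

```bash
python3 -m creep '0 0.002 0 0 0 0 0;0 0 0 0 0 0 30;0 0 0 0 0 0 30;0 0 0 0 0 0 30;0 0 0.035 0 0 0 30;0 0 0.035 0 0 0 30;0 0 0.035 0 0 0 30;0 0 0 0 0 0 30'; python3 -m creep '-0.0085 0.0312 0 0 0 -0.05 45;-0.0085 0.0312 0 0 0 -0.05 45;-0.0085 0.0312 0 0 0 -0.05 45;-0.0085 0.0312 0 0 0 -0.05 45;-0.0085 0.0312 0 0 0 -0.049 45;0 0 0 0 0 0 45;0 0 0 0 0 0 45'
python3 - <<'E'
from h import *
s=cap('side'); t=cap('top'); cv2.imwrite('pics/cc.png',s);st()
cv2.imwrite('pics/c0c.png',np.hstack([cv2.resize(t[150:300,200:400],(400,300)),cv2.resize(s[170:320,270:450],(400,333))[:300]]))
h=cv2.cvtColor(s,cv2.COLOR_BGR2HSV)
m=((h[...,2]>95)&(h[...,1]<30)).astype(np.uint8)*255; m[:236]=0; m[340:]=0; m[:,:320]=0; m[:,425:]=0
for c in cv2.findContours(m,0,1)[0]:
    if cv2.contourArea(c)>150: 
        r=cv2.minAreaRect(c);b=cv2.boxPoints(r);b=b[np.argsort(b[:,1])]; e=onz('side',[b[:2].mean(0),b[2:].mean(0)],14); d=e[0]-e[1]
        print(r[0],e.mean(0).round(1),np.hypot(*d[:2]),np.degrees(np.arctan2(d[1],d[0])))
E
```

```text
time: 15.5
tool_pos: [470.5, 186.1, 222.6]
tcp_rot: [3.13, -0.001, 1.673]
contact_force: [1.5, 0.5, 0.9]
grip_width: 27.9
finger_force: 0.0
time: 16.08
tool_pos: [424.5, 342.6, 215.7]
tcp_rot: [-3.141, 0.001, 1.428]
contact_force: [0.6, -0.5, 0.4]
grip_width: 41.4
finger_force: 0.0
16.1833 [425.2 340.9 215.8] [-3.1413e+00  1.0000e-03  1.4251e+00] [-0.5  0.5  0.3] 41.5 0.0 [ 0.54  0.45  1.58 -0.    1.11  0.68]
(401.7812194824219, 284.93341064453125) [416.5 294.6  14. ] 222.9706933580721 -97.3046138660448
```

View pics/c0c.png

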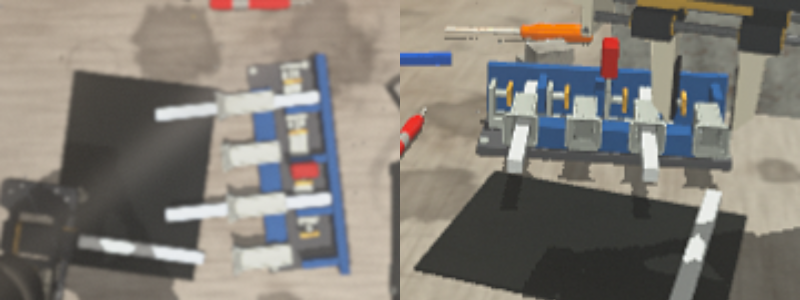

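Bars A and B are home in lanes 4 and 2, and bar C is unmoved at (401,285) in the side view. Now I grasp C.

```bash
python3 -m creep '0 0.002 -0.04 0 0 0 45;0 0 -0.04 0 0 0 45;0 0 -0.035 0 0 0 45;0 0 -0.022 0 0 0 45;0 0 -0.0065 0 0 0 45;0 0 0 0 0 0 45;0 0 0 0 0 0 0;0 0 0 0 0 0 0'; python3 -m creep '0 0 0 0 0 0 0;0 0 0 0 0 0 0;0 0 0 0 0 0 0;0 0 0 0 0 0 0;0 0 0 0 0 0 0'
```

```text
time: 16.85
tool_pos: [426.2, 343.4, 73.8]
tcp_rot: [3.14, -0.001, 1.424]
contact_force: [0.3, -0.4, -0.2]
grip_width: 32.3
finger_force: 0.0
time: 17.27
tool_pos: [425.4, 343.8, 73.4]
tcp_rot: [3.141, -0.0, 1.425]
contact_force: [0.3, -1.4, 6.1]
grip_width: 13.5
finger_force: 30.0
```

```bash
python3 -m creep '0 0 0.02 0 0 0 0;0 0 0.019 0 0 0 0;-0.0087 -0.0045 0 0 0 0.062 0;-0.0087 -0.0045 0 0 0 0.062 0;-0.0087 -0.0045 0 0 0 0.062 0;-0.0087 -0.0045 0 0 0 0.0625 0;0 0 0 0 0 0 0;0 0 0 0 0 0 0'
python3 - <<'E'
from h import *
held(270,295,name='c1',th=190)
E
```

```text
time: 17.93
tool_pos: [390.2, 325.8, 111.7]
tcp_rot: [-3.142, 0.0, 1.671]
contact_force: [0.6, 0.4, -0.8]
grip_width: 13.4
finger_force: 30.0
((292.0045166015625, 282.59503173828125), (6.231035232543945, 30.299001693725586), 87.27368927001953) tail [-165.7  -90.4] nose [-92.5 -94.5] angle off feed deg -3.1864336802526054
17.9833 [390.7 326.1 111.8] [ 3.1409e+00 -3.0000e-04  1.6712e+00] [ 0.7 -0.2 -1.1] 13.6 30.0 [ 0.54  0.54  1.79 -0.    0.82  0.44]
```

```bash
python3 -m creep '0.002 -0.0149 0 0 0 0 0;0.0015 -0.0149 0 0 0 0 0;0.0015 -0.0149 0 0 0 0 0;0 0 0 0 0 0 0'; python3 -m creep '0.002 -0.0199 0 0 0 0 0;0.002 -0.0199 0 0 0 0 0;0.002 -0.0199 0 0 0 0 0;0 0 0 0 0 0 0'; python3 -m creep '0.002 -0.0199 0 0 0 0 0;0.0012 -0.012 0 0 0 0 0;0 0 0 0 0 0 0;0 0 0 0 0 0 0'
```

```text
time: 18.32
tool_pos: [396.0, 279.5, 111.6]
tcp_rot: [-3.141, 0.001, 1.67]
contact_force: [-0.1, 0.4, -1.2]
grip_width: 13.5
finger_force: 30.0
time: 18.65
tool_pos: [402.0, 219.7, 111.6]
tcp_rot: [-3.141, 0.001, 1.67]
contact_force: [0.7, -0.2, -1.2]
grip_width: 13.5
finger_force: 30.0
time: 18.98
tool_pos: [405.2, 190.0, 111.8]
tcp_rot: [3.141, -0.0, 1.671]
contact_force: [-0.3, -0.3, -0.8]
grip_width: 13.6
finger_force: 30.0
```

```bash
python3 -m creep '0.0005 -0.005 0 0 0 0 0;0.0003 -0.003 0 0 0 0 0;0 0 0 0 0 0 0;0 0 0 0 0 0 0'; python3 -m creep '0.0002 -0.0025 0 0 0 0 0;0.0001 -0.0015 0 0 0 0 0;0 0 0 0 0 0 0'
```

```text
time: 19.32
tool_pos: [405.3, 181.7, 111.7]
tcp_rot: [3.141, -0.0, 1.673]
contact_force: [-0.8, 0.1, -1.2]
grip_width: 13.4
finger_force: 30.0
time: 19.57
tool_pos: [405.9, 180.3, 112.2]
tcp_rot: [3.139, -0.005, 1.671]
contact_force: [-2.9, 21.4, -1.1]
grip_width: 13.8
finger_force: 30.0
```

```bash
python3 -m creep '0 0.003 0 0 0 0 0;0 0 0 0 0 0 30;0 0 0 0 0 0 30;0 0 0 0 0 0 30;0 0 0.035 0 0 0 30;0 0 0.035 0 0 0 30;0 0 0.03 0 0 0 30;0 0 0 0 0 0 30'; python3 -m creep '0.029 -0.028 0 0 0 0 50;0.029 -0.028 0 0 0 0 50;0.029 -0.028 0 0 0 0.002 50;0.029 -0.027 0 0 0 0 50;0 0 0 0 0 0 50;0 0 0 0 0 0 50'
python3 - <<'E'
from h import *
st(); t=cap('top'); s=cap('side'); cv2.imwrite('pics/d.png',t)
cv2.imwrite('pics/dc.png',np.hstack([cv2.resize(t[170:300,260:390],(400,400),interpolation=2),cv2.resize(s[140:300,275:435],(400,400),interpolation=2)]))
h=cv2.cvtColor(t,cv2.COLOR_BGR2HSV); m=((h[...,2]>175)&(h[...,1]<30)).astype(np.uint8)*255; m[:,:265]=0;m[:,308:]=0;m[:190]=0;m[292:]=0
for c in cv2.findContours(m,0,1)[0]:
    if cv2.contourArea(c)>40:
        x,y,w,hh=cv2.boundingRect(c); print(x,y,w,hh,own(onz('top',[[x,y+hh/2]],57)[0]))
E
```

```text
time: 20.23
tool_pos: [408.2, 180.8, 216.9]
tcp_rot: [3.131, -0.001, 1.673]
contact_force: [0.5, -0.5, 0.7]
grip_width: 27.6
finger_force: 0.0
time: 20.73
tool_pos: [522.4, 67.6, 210.9]
tcp_rot: [-3.141, 0.0, 1.672]
contact_force: [0.1, -0.9, -0.5]
grip_width: 46.3
finger_force: 0.0
20.7333 [522.4  67.6 210.9] [-3.1408e+00  1.0000e-04  1.6715e+00] [ 0.1 -0.9 -0.5] 46.3 0.0 [-0.02  0.43  1.64 -0.    1.08 -0.12]
286 278 22 8 [-143.4  -89.6]
283 252 25 8 [-144.3  -26.7]
278 202 30 8 [-144.2   95.2]
```

View pics/dc.png

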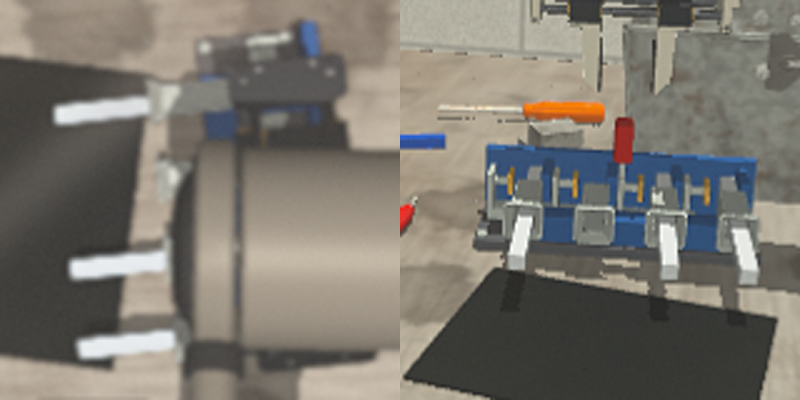

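All three tails are at -144 mm in lanes 4, 2 and 1, so the bars are home. The fingers straddle the grip, so I'll close the clamp.

```bash
python3 -m creep '-0.001 0.002 -0.028 0 0 0 50;0 0 -0.029 0 0 0 50;0 0 0 0 0 0 50;0 0 0 0 0 0 0;0 0 0 0 0 0 0;0 0 0 0 0 0 0;0 0 0 0 0 0 0;0 0 0 0 0 0 0'; python3 -m creep '-0.004 -0.0004 0 0 0 0 0;-0.004 -0.0004 0 0 0 0 0;-0.004 -0.0004 0 0 0 0 0;-0.004 -0.0004 0 0 0 0 0;0 0 0 0 0 0 0'; python3 -m creep '-0.003 -0.0003 0 0 0 0 0;-0.002 -0.0002 0 0 0 0 0;0 0 0 0 0 0 0;0 0 0 0 0 0 0'
```

```text
time: 21.5
tool_pos: [520.1, 71.5, 155.9]
tcp_rot: [-3.141, 0.0, 1.675]
contact_force: [2.7, -1.3, 10.1]
grip_width: 17.8
finger_force: 30.0
time: 21.92
tool_pos: [506.0, 70.0, 155.9]
tcp_rot: [3.136, 0.0, 1.675]
contact_force: [6.0, 1.9, -0.1]
grip_width: 17.0
finger_force: 30.0
time: 22.25
tool_pos: [501.8, 69.5, 155.9]
tcp_rot: [3.135, 0.0, 1.675]
contact_force: [7.7, 2.3, -2.4]
grip_width: 17.9
finger_force: 30.1
```

```bash
python3 -m creep '-0.0015 -0.0001 0 0 0 0 0;0 0 0 0 0 0 0;0 0 0 0 0 0 50;0 0 0 0 0 0 50;0 0 0 0 0 0 50;0 0 0.04 0 0 0 50;0 0 0.04 0 0 0 50;0 0 0 0 0 0 50'; python3 -m creep '0.01 -0.04 0.005 0 0 0 50;0.01 -0.04 0.005 0 0 0 50;0.01 -0.04 0.005 0 0 0 50;0.01 -0.04 0.01 0 0 0 50;0.01 -0.04 0.01 0 0 0 50;0.01 -0.04 0.01 0 0 0 50;0 0 0 0 0 0 50;0 0 0 0 0 0 50';python3 - <<'E'
from h import *
st(); t=cap('top'); s=cap('side'); cv2.imwrite('pics/e.png',t)
h=cv2.cvtColor(t,cv2.COLOR_BGR2HSV)
r=((h[...,0]<8)|(h[...,0]>172))&(h[...,1]>150); rr=np.zeros_like(t[...,0]); rr[200:280,320:380]=r[200:280,320:380]*255
ys,xs=np.nonzero(rr); print('red',xs.size and onz('top',[[xs.mean(),ys.mean()]],110))
cv2.imwrite('pics/ec.png',np.hstack([cv2.resize(t[170:300,260:390],(400,400),interpolation=2),cv2.resize(s[140:300,275:435],(400,400),interpolation=2)]))
m=((h[...,2]>175)&(h[...,1]<30)).astype(np.uint8)*255; m[:,:265]=0;m[:,308:]=0;m[:190]=0;m[292:]=0
for c in cv2.findContours(m,0,1)[0]:
    if cv2.contourArea(c)>40:
        x,y,w,hh=cv2.boundingRect(c); print(x,y,w,hh,own(onz('top',[[x,y+hh/2]],57)[0]))
E
```

```text
time: 22.92
tool_pos: [500.9, 69.2, 241.6]
tcp_rot: [3.13, 0.001, 1.675]
contact_force: [1.9, 0.6, -0.3]
grip_width: 45.2
finger_force: 0.0
time: 23.58
tool_pos: [557.5, -170.7, 279.2]
tcp_rot: [3.141, 0.0, 1.671]
contact_force: [-0.3, 0.3, -0.8]
grip_width: 45.9
finger_force: 0.0
23.5833 [ 557.5 -170.7  279.2] [3.1410e+00 3.0000e-04 1.6714e+00] [-0.3  0.3 -0.8] 45.9 0.0 [-0.43  0.46  1.38  0.    1.3  -0.53]
red [[502.02956494  69.73460434 110.        ]]
285 278 23 8 [-145.8  -89.3]
283 252 25 8 [-144.3  -26.7]
278 202 30 8 [-144.2   95.2]
```

View pics/ec.png

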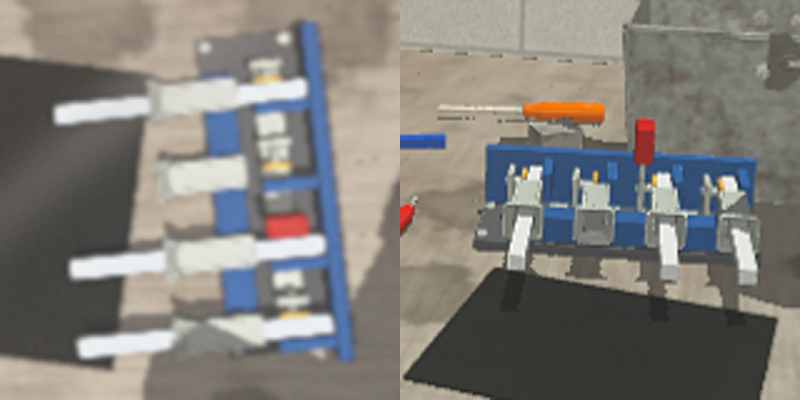

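The noses reach the stop wall (crop x about 305 to 332) and the grip has moved 18.8 mm shut, so the pads are on the bars and the arm is clear.

```bash
python3 -c "
from plant import order
print(order.close_job())"
```

```text
the job is handed in; nothing more can be done
None
```

The job is handed in (no verdict was returned): all three bars present sit against the end stop in lanes 1, 2 and 4, and the clamp is shut to about 18.8 mm by camera with the arm clear. Pad force was not measured directly.

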